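# Pass the raspberry cloche through the pick-up flap

### The arm

A 6-joint arm with a two-finger parallel gripper is mounted at the origin on the work surface. World frame = base frame: x ahead of the robot, y to its left, z up, the work surface at z = 0. Lengths are in m, angles in rad, forces in N, time in s.
With the tool pointing down it reaches from about 0.325 to 0.775 m from the base axis. Payload 5.5 kg.
Tool frame: the origin (TCP) lies at the very end of the fingers, on their centre line; the grasp point (between the pads) lies 19 mm behind it (tcp_to_grasp is the distance from the TCP to the grasp point, in m); z points along the fingers, y is the line along which they close (so a half turn about z gives the same grasp; the last joint's range is limited). The gripper opens to 85 mm and grips with 20 to 120 N. Pads are 22 mm wide; open, the fingers measure 114 mm over their backs; the gripper's body (76 mm by 85 mm) begins 54 mm behind the grasp point. The pads swing forward as they close: fully open they stand 13 mm farther back than shut.
Start: joints at [-1.314, 0.091, 1.231, -0, 1.82, -0.057], TCP at [0.185, -0.571, 0.231] pointing down, gripper open.
Joint ranges: [-2.87, 2.87], [-0.86, 2.18], [0.17, 2.46], [-1.51, 4.65], [0.06, 2.69], [-2.65, 2.65]. Speed limits (rad/s): [2.57, 2.57, 3.01, 3.14, 3.14, 3.14].

### API

Orientations are given as [roll, pitch, yaw] about the fixed x, y, z axes, in that order (R = Rz(yaw) Ry(pitch) Rx(roll)).
In Python, from plant import get_state, capture, get_calibration, finish_job, tcp_to_grasp gives the robot as it stands.
- The arm moves only by the tool play_rows, never from a script. Its arguments are lists of equal length, an entry for each row: "slide": the shift along the tool's x, y, z in m, a list of three; "turn": the turn, a rotation vector about the tool's x, y, z in rad, a list of three; "grip": the opening, from 0 (shut) to 1 (fully open). In form: {"slide": [[tx, ty, tz], ...], "turn": [[wx, wy, wz], ...], "grip": [grip, ...]}. A call has 1 to 20 rows; each row shifts and turns the commanded pose from where the row before left it, along the tool's axes as they then stand; what a row does not reach is not made up. A row lasts 1/10 s, in which the tool goes at most 50 mm and 8.59 degrees, less where a joint would pass 70% of its speed; a pose out of reach is approached as far as the arm can. A call with a gripper value outside its range is refused whole. The fingers move at their own pace and stop on an object; "grip_force" is the grip in N (left out, the last holds). Time passes only in rows, so rows that do not move let the fingers close. It gives the time, the measured TCP pose, the force, the opening and the grip force at its end, in the units of the state.
- get_state(): the state, without advancing time (a new reading comes with each control period).
- capture(name): name is "scene" or "side" or "wrist"; returns the picture (420x560x3 uint8, red, green, blue); there is no depth.
- get_calibration(name): a dict with "mtx" (3x3 intrinsics, pixels), "rvec" (rotation vector, rad) and "tvec" (3), from world to camera coordinates, as OpenCV has them. Camera axes: x right, y down, z forward; pixel columns grow to the right and rows downward; lengths in m; the calibration is good to about 2 mm. A picture is of the moment at which its call begins: read the wrist's pose just before it. get_calibration takes no time and is no camera call; for the wrist camera it gives the pose at the moment of the call.
- finish_job(): hands the job in; it is judged then, once.
The state is a dict: "time_s": time; "joint_positions": joint angles; "qd": joint speeds; "effort": joint torques, N m; "eef_pos": TCP position; "ee_rot": TCP orientation; "wrist_force": force on the tool from outside, world axes, zero at the start; "torque": the same for the moment, N m; "finger_gap": finger opening in m; "gripper_force": force on a finger pad.
Only numpy, scipy, OpenCV 4.12 (cv2) and the standard library are available. Lean on these libraries where they do the work, as an engineer would, in place of code of your own. Each camera call takes 0.05 s, during which the arm holds its last target. There are 200 camera calls.

### The job

Push the red self-closing flap of the brass-railed pick-up lane open with one finger and, while that finger keeps the flap aside, push the little raspberry cloche through the gateway with the other finger, far enough along the lane for the flap to swing shut behind it. Slide the cloche upright on the counter: do not pick it up or squeeze it, and do not use it to shove the flap open. Leave it standing between the rails, short of the green pistachio cloche, disturb nothing else, and finish clear once the flap has closed.

Things in the scene. Friction and masses are not known exactly. Their poses are not given: they have to be found in the camera images.
- lane: pick-up lane fixed on the counter. Origin at counter level on the gate line, midway between the rails; x points along the lane in the direction of travel (away from the robot, turned up to 0.25 rad either way), y to the lane's left. Two brass rails, 10 mm thick, 30 mm high, inner faces at y = +62 and -62 mm, from x = -150 to +300 mm. The floor between them is the bare counter.
- flap (a joint): angle of the red flap in rad: 0 = shut, across the lane on the line x = 0; grows as its free edge swings along +x (only that way), stop at 1.5. Upright panel 90 mm long, 5 to 7 mm thick, 9 to 59 mm above the counter, open above. Spring 0.06 N m when shut, 0.12 at 1.5 rad, with a soft-close damper of 0.16 N m s/rad: push it at a few cm/s; let go wide open it shuts in about 3 to 4 s.
- flap_hinge (a point): point on the flap's vertical hinge axis, at lane x = 0, y = +62 mm, 34 mm above the counter. Its post (radius 7 mm, 66 mm high) stands in the left rail at lane y = +69 mm; a 36 mm high stop block sits in the right rail across from it, inner face at y = -63 mm.
- flap_edge (a point): middle of the flap's free vertical edge, 90 mm from the hinge axis, 34 mm above the counter; moves with the flap. When shut it is at lane y = -28 mm, leaving a 34 mm gap at the right rail, too narrow for a cloche.
- raspberry: the cloche to pass through: white base 60 mm wide, 10 mm high; pink and red pastry in a clear glass dome 56 mm wide (straight to 34 mm, rounded to 51 mm) with a glass knob, 66 mm high in all; about 0.25 kg, slippery (friction 0.3). Origin at the centre of its underside. Starts between the rails, centre 65 to 95 mm before the gate line and 16 to 28 mm right of the lane's centre line.
- pistachio: bystander: same cloche with a green pastry, already waiting in the lane about 215 mm past the gate line. Origin at the centre of its underside.
- praline: bystander: same cloche with a brown pastry, standing outside the lane's left rail, about 130 mm left of the lane's centre line. Origin under its centre.
- cup: bystander: white mug, 72 mm in diameter, 60 mm high, to the robot's right. Origin under its centre.
- jam: bystander: amber jam jar, 60 mm in diameter, 85 mm high, to the robot's right. Origin under its centre.
- bell: bystander: brass counter bell, 80 mm in diameter, 53 mm high, to the robot's left. Origin under its centre.
- tin: bystander: pale green round tin with brass lid, 87 mm in diameter, 59 mm high, to the robot's left. Origin under its centre.
- spatula: bystander: spatula with dark wooden handle, 280 mm long, lying on the counter to the robot's left. Origin near its middle.

How it is judged:
By the outcome, as a careful person would: the job done as asked, in the order asked, and still so for the second after the job is handed in, with the robot touching nothing.
It also fails if it takes over 50 s, if anything falls off the work surface, if the arm or the gripper's body presses on something with over 40 N, if the wrist force passes 120 N, or if a joint passes its speed limit or range.

## Working session

There is one attempt and no reset: what is moved stays moved. The work goes in short steps, Python scripts to look and compute and a tool call to move; the robot and the scene stay as the last step left them, time stands still between calls to the robot, and variables do not carry over. Pictures are saved under pics/ and viewed, at most 10 in all, crops included, and the job is handed in when it is done.

Besides the shell and the picture viewer there is one more tool, called after "Call:" as name(argument=value, ...), one argument or row to a line, values as JSON. play_rows: Moves the arm, as the interface text tells. Its arguments: {"type":"object","properties":{"slide":{"type":"array"},"turn":{"type":"array"},"grip":{"type":"array"},"grip_force":{"type":"number"}},"required":["slide","turn","grip"]}

```bash
mkdir -p pics; ls; python3 - <<'E'
from plant import *
import cv2,numpy as np
s=get_state();print(s)
for n in("scene","side"):
    im=capture(n);cv2.imwrite(f"pics/{n}0.png",im[:,:,::-1]);c=get_calibration(n)
    R=cv2.Rodrigues(np.array(c["rvec"]))[0];print(n,c["mtx"],(-R.T@np.array(c["tvec"]).ravel()))
print(tcp_to_grasp)
E
```

```text
pics
{'time_s': 0.0, 'joint_positions': array([-1.31371836e+00,  9.18592987e-02,  1.23191254e+00, -5.95254036e-07,
        1.81978481e+00, -5.67098473e-02]), 'qd': array([-4.13722780e-05, -2.51607975e-04, -7.87409987e-04, -8.24150523e-04,
       -1.70291344e-03, -6.68375435e-04]), 'effort': array([-1.34896265e-03, -4.58734989e+01, -4.18020666e+01, -1.66079799e-04,
        1.17685535e-02, -1.27112247e-05]), 'eef_pos': array([ 0.18511799, -0.57042851,  0.23013555]), 'ee_rot': array([-3.13963179e+00, -1.10741434e-04,  3.13787561e-01]), 'wrist_force': array([-1.06734004, -0.59192165, -0.11208834]), 'torque': array([0.00067856, 0.00697187, 0.02974225]), 'gripper_force': 0.0, 'finger_gap': 0.08525961119663411}
scene [[496.63125315   0.         270.7593472 ]
 [  0.         496.63125315 205.35590576]
 [  0.           0.           1.        ]] [1.47852305 0.76188383 0.93707416]
side [[510.08400691   0.         283.24771417]
 [  0.         510.08400691 208.84821753]
 [  0.           0.           1.        ]] [ 0.16381286 -1.21089596  1.11600306]
0.0187
```

View pics/scene0.png

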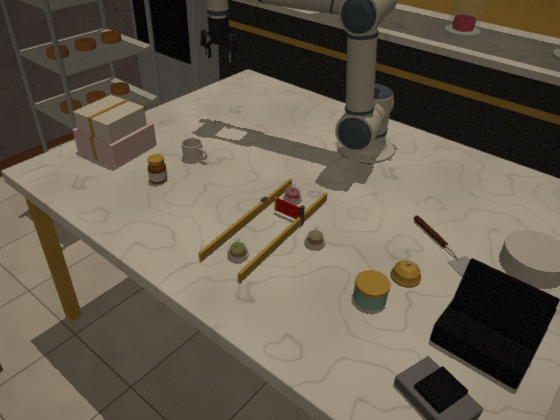

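View pics/side0.png

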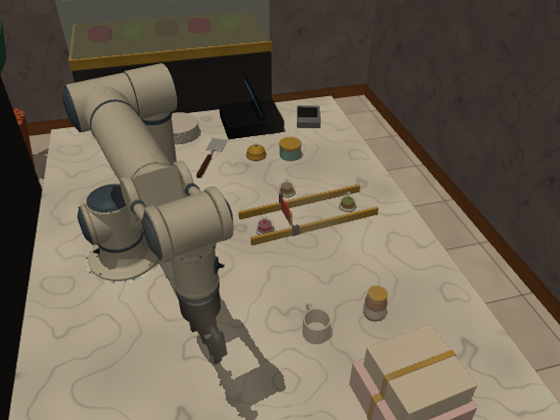

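Scene view: the lane runs from upper right to lower left. The right rail is about (290,182)–(203,253) and the left rail about (325,197)–(242,272). The red flap is near (288,208), raspberry (292,194), pistachio (238,249) and praline (315,237). The side view agrees: rails (252,240)–(378,211) and (240,214)–(360,189), raspberry (265,226).

```bash
cat > h.py <<'E'
from plant import *
import cv2,numpy as np
from scipy.spatial.transform import Rotation as Ro
def ray(c,uv,z):
    K=np.array(c["mtx"]);R=cv2.Rodrigues(np.array(c["rvec"]))[0];t=np.array(c["tvec"]).ravel()
    o=-R.T@t;uv=np.atleast_2d(np.array(uv,float))
    d=(R.T@np.linalg.inv(K)@np.c_[uv,np.ones(len(uv))].T).T
    return o+d*((z-o[2])/d[:,2])[:,None]
def proj(c,p): return cv2.projectPoints(np.atleast_2d(np.array(p,float)),np.array(c["rvec"]),np.array(c["tvec"]),np.array(c["mtx"]),None)[0].reshape(-1,2)
E
python3 - <<'E'
from h import *
np.set_printoptions(precision=4,suppress=True)
P={"scene":([(290,181),(203,252),(326,196),(242,271)],[(292,194),(238,249),(315,237)]),
   "side":([(253,239),(378,210),(241,213),(360,188)],[(265,226),(347,202),(287,188)])}
for n,(r,c) in P.items():
    k=get_calibration(n);q=ray(k,r,.03);print(n,q[:,:2].tolist(),[np.arctan2(*(q[i+1]-q[i])[1::-1]) for i in(0,2)]);print(ray(k,c,.025)[:,:2])
s=get_state();c=get_calibration("wrist");R=cv2.Rodrigues(np.array(c["rvec"]))[0]
Rt=Ro.from_euler('xyz',s["ee_rot"]).as_matrix()
print(c["mtx"]);print("cam in tool",Rt.T@(-R.T@np.array(c["tvec"]).ravel()-s["eef_pos"]));print(Rt.T@R.T)
E
```

```text
scene [[0.3992049903896402, -0.043650728021121354], [0.8240363611068743, -0.006005262732901473], [0.3894216336915721, 0.09272893470146704], [0.8078183042771098, 0.12210299075479636]] [np.float64(0.08838187592307102), np.float64(0.07009123061621507)]
[[0.4466 0.0023]
 [0.7488 0.0524]
 [0.5677 0.1806]]
side [[0.3918782383091379, -0.0638456150710105], [0.8274215800100388, -0.030603445776679727], [0.38118990661532626, 0.06919290162043978], [0.8147409471954906, 0.09828419909268304]] [np.float64(0.07617576163177868), np.float64(0.06699961927788521)]
[[ 0.4439 -0.0083]
 [ 0.7447  0.0414]
 [ 0.5672  0.169 ]]
[[300.8201   0.     285.118 ]
 [  0.     300.8201 210.5245]
 [  0.       0.       1.    ]]
cam in tool [ 0.0648 -0.0003 -0.1424]
[[-0.0004 -0.9655 -0.2603]
 [ 1.     -0.0006  0.0005]
 [-0.0007 -0.2603  0.9655]]
```

Call:
play_rows(
  slide=[
    [0.027, -0.029, 0],
    [0.027, -0.029, 0],
    [0.027, -0.029, 0],
    [0.027, -0.029, 0],
    [0.027, -0.029, 0],
    [0.027, -0.029, 0],
    [0.027, -0.029, 0],
    [0.027, -0.029, 0],
    [0.027, -0.029, 0],
    [0.027, -0.029, 0],
    [0.027, -0.029, 0],
    [0.027, -0.029, 0],
    [0.027, -0.029, 0],
    [0.027, -0.029, 0],
    [0.027, -0.029, 0],
    [0.027, -0.029, 0],
    [0, 0, 0],
    [0, 0, 0],
    [0, 0, 0],
  ],
  turn=[
    [0, 0, 0],
    [0, 0, 0],
    [0, 0, 0],
    [0, 0, 0],
    [0, 0, 0],
    [0, 0, 0],
    [0, 0, 0],
    [0, 0, 0],
    [0, 0, 0],
    [0, 0, 0],
    [0, 0, 0],
    [0, 0, 0],
    [0, 0, 0],
    [0, 0, 0],
    [0, 0, 0],
    [0, 0, 0],
    [0, 0, 0.12],
    [0, 0, 0.12],
    [0, 0, 0],
  ],
  grip=[1, 1, 1, 1, 1, 1, 1, 1, 1, 1, 1, 1, 1, 1, 1, 1, 1, 1, 1],
)

```text
time_s: 2.0
eef_pos: [0.4528, 0.0044, 0.2307]
ee_rot: [-3.141, 0.001, 0.074]
wrist_force: [0.8, -0.4, -0.2]
finger_gap: 0.0858
gripper_force: 0.0
```

```bash
python3 - <<'E'
from h import *
s=get_state();c=get_calibration("wrist");im=capture("wrist")
print(s["time_s"],s["eef_pos"],s["ee_rot"],s["joint_positions"])
cv2.imwrite("pics/w1.png",im[:,:,::-1]);np.savez("w1.npz",im=im,**c)
E
```

```text
2.0 [0.45279196 0.00442914 0.23071946] [-3.14147192e+00  1.08642096e-03  7.37948555e-02] [-6.53517960e-02 -3.04963142e-01  1.60002908e+00 -3.23513752e-05
  1.84761938e+00  1.43164092e+00]
```

View pics/w1.png

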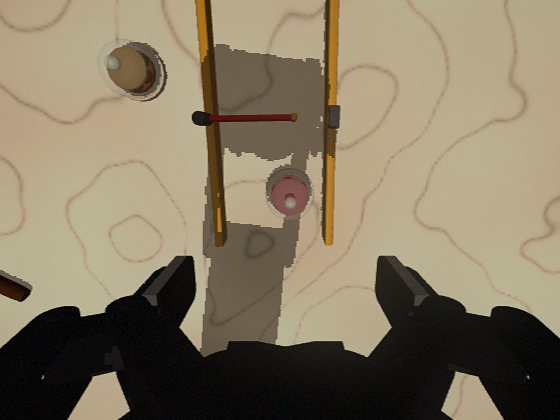

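The wrist view shows the lane well. The left rail top runs (200,0)–(220,244) and the right (331,0)–(328,244). The flap lies across at row ~118, cols 205–297, with the stop block at (334,117). The raspberry base is near (289,192) with its knob at (290,203). The open pads are at (185,265) and (387,265).

```bash
python3 - <<'E'
from h import *
np.set_printoptions(precision=4,suppress=True)
d=np.load("w1.npz");im=d["im"];c={k:d[k] for k in("mtx","rvec","tvec")}
hsv=cv2.cvtColor(im,cv2.COLOR_RGB2HSV);H,S,V=hsv[...,0].astype(int),hsv[...,1],hsv[...,2]
br=(H>14)&(H<30)&(S>150)&(V>110)
L={}
for n,(a,b) in {"left":(190,232),"right":(318,345)}.items():
    pts=[]
    for r in range(5,238):
        if 100<r<135: continue
        x=np.where(br[r,a:b])[0]
        if len(x)>2: pts.append((a+(x.min()+x.max())/2,r,x.max()-x.min()+1))
    pts=np.array(pts);w=ray(c,pts[:,:2],.03)[:,:2]
    vx,vy,x0,y0=cv2.fitLine(w.astype(np.float32),cv2.DIST_HUBER,0,.01,.01).ravel()
    if vx<0: vx,vy=-vx,-vy
    L[n]=(np.array([x0,y0]),np.array([vx,vy]));print(n,len(pts),"w px",np.median(pts[:,2]),"yaw",np.arctan2(vy,vx),x0,y0, "end",w[np.argmin(w[:,0])])
yaw=np.mean([np.arctan2(*v[1][::-1]) for v in L.values()])
ex=np.array([np.cos(yaw),np.sin(yaw)]);ey=np.array([-ex[1],ex[0]])
print("rail lateral",[v[0]@ey for v in L.values()]);yc=np.mean([v[0]@ey for v in L.values()])
# flap: red pixels, top at z=.059
red=(((H<6)|(H>174))&(S>170)&(V>60));red[:100]=0;red[135:]=0
rr,cc=np.where(red);print("red",cc.min(),cc.max(),rr.min(),rr.max())
top=[(x,rr[cc==x].min()) for x in range(225,290) if (cc==x).any()]
mid=[(x,np.median(rr[cc==x])) for x in range(225,290) if (cc==x).any()]
for t in(top,mid):
    w=ray(c,t,.059)[:,:2];print("flap x along lane",(w@ex).mean(),(w@ex).std(), "slope",np.polyfit(w@ey,w@ex,1)[0])
    xg=(w@ex).mean()
print("edge lat",ray(c,[(298,117)],.059)[0,:2]@ey-yc, "block", (ray(c,[(334,106),(334,128)],.036)[:,:2]@ex))
pk=((H>160)|(H<8))&(S>60)&(S<220)&(V>60);pk[:160]=0;pk[225:]=0;pk[:,:260]=0;pk[:,318:]=0
m=cv2.moments(pk.astype(np.uint8),True);pc=(m["m10"]/m["m00"],m["m01"]/m["m00"]);print("pink",pc,m["m00"])
for nm,uv,z in(("pink",pc,.025),("knob",(290,202.5),.062),("base",(289,192),.01)):
    w=ray(c,[uv],z)[0,:2];print(nm,w,"lane",w@ex-xg,w@ey-yc)
print("yaw",yaw,"origin",xg*ex+yc*ey)
T=np.array([[x,y,z] for y in(-.0425,.0425) for x in(-.011,.011) for z in(-.013,)])
s=get_state();R=Ro.from_euler('xyz',s["ee_rot"]);print(proj(c,R.apply(T)+s["eef_pos"]))
cr=cv2.resize(im[140:290,160:420],None,fx=3,fy=3,interpolation=cv2.INTER_CUBIC);cv2.imwrite("pics/w1c.png",cr[:,:,::-1])
E
```

```text
left 82 w px 9.0 yaw 0.09970488 0.527524 0.092595875 end [0.3937 0.0798]
right 178 w px 8.0 yaw 0.08924288 0.5251674 -0.04083156 end [ 0.3957 -0.0525]
rail lateral [np.float32(0.04241983), np.float32(-0.09019031)]
red 209 290 114 121
flap x along lane 0.5301789365798738 0.0003714065759931283 slope 0.017212330879940365
flap x along lane 0.5282844126693692 0.00026410152210328816 slope 0.010867981187462171
edge lat -0.028955100703976958 block [0.5386 0.5161]
pink (289.3008514664144, 193.76253547776727) 1057.0
pink [ 0.4444 -0.0012] lane -0.08598670730878732 -0.019265677877028785
knob [ 0.4428 -0.0016] lane -0.08764187369965204 -0.01945817674398246
base [ 0.4434 -0.0012] lane -0.08694645925375155 -0.019090555477451025
yaw 0.09447388 origin [0.5282 0.0261]
[[197.451  293.1781]
 [193.6732 250.5461]
 [374.4107 292.5822]
 [377.9402 249.9226]]
```

View pics/w1c.png

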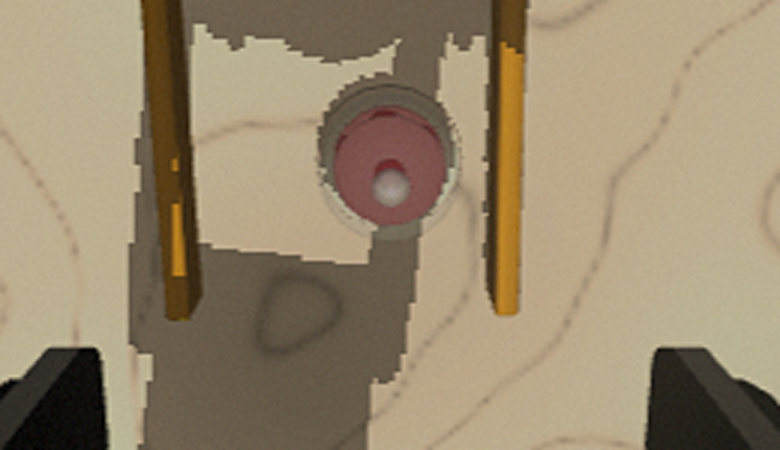

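Crop: the raspberry's base ring is centred on its knob and pastry, and right of the centre line. Both rail near-ends are visible, with the left rail partly shaded. The lane origin is about (0.528, 0.026) with yaw about 0.09, and the raspberry is at lane (-86, -20) mm. Next I plan the two-finger sweep.

```bash
cat > plan.py <<'E'
import numpy as np,cv2
O=np.array([528,26.]);YAW=.09
def lane2w(p): c,s=np.cos(YAW),np.sin(YAW);return O+np.array([c*p[0]-s*p[1],s*p[0]+c*p[1]])
def w2lane(p): c,s=np.cos(YAW),np.sin(YAW);d=np.array(p)-O;return np.array([c*d[0]+s*d[1],-s*d[0]+c*d[1]])
def axes(phi): a=np.radians(phi);return np.array([np.cos(a),np.sin(a)]),np.array([np.sin(a),-np.cos(a)])
def rect(c,u,t): return np.array([c+i*7.25*u+j*11*t for i,j in((1,1),(1,-1),(-1,-1),(-1,1))])
def theta(A):
    for th in np.arange(0,1.5,.005):
        d=np.array([np.sin(th),-np.cos(th)]);n=np.array([d[1],-d[0]])  # n: upstream/right... 
        n=np.array([-np.cos(th),-np.sin(th)])
        v=A-np.array([0,62]); al=v@d; ds=v@n
        m=(al<92)
        if (ds[m]>=3.5-1e-6).all(): return th,al[np.argmin(ds)]
    return 1.5,99
def dist(poly,p): return -cv2.pointPolygonTest(poly.astype(np.float32),(float(p[0]),float(p[1])),True)
def check(C,phi,L,P):
    u,t=axes(phi);A=rect(C+u*L/2,u,t);B=rect(C-u*L/2,u,t);th,al=theta(A)
    d=np.array([np.sin(th),-np.cos(th)]);n=np.array([d[1],-d[0]]);h=np.array([0,62.])
    F=np.array([h+3.5*n,h+90*d+3.5*n,h+90*d-3.5*n,h-3.5*n])
    return dict(C=C.round(1),th=round(th,2),along=round(al,1),A_cl=round(dist(A,P)-30,1),F_cl=round(dist(F,P)-30,1),B_cl=round(dist(B,P)-28,1),Aymax=A[:,1].max().round(1),Axmax=A[:,0].max().round(1),Bymin=B[:,1].min().round(1),B_F=round(min(dist(F,b) for b in B),1))
def conf(Px,phi,L,Py,gap=0,bias=1):
    u,t=axes(phi);off=7.25*u+11*t;Bc=np.array([Px-28-gap,Py+bias])-off
    return Bc+u*L/2
E
python3 - <<'E'
from plan import *
for Px,phi,L,gap in [(-86,35,100,8),(-70,35,100,0),(-50,35,100,0),(-40,35,100,0),(-30,35,100,0),(-20,35,100,0),(-10,38,98,0),(0,42,95,0),(10,45,90,0),(20,49,87,0),(40,55,80,0),(60,62,74,0),(80,69,68,0),(100,75,63,0),(115,80,60,0)]:
    C=conf(Px,phi,L,-20,gap);r=check(C,phi,L,(Px,-20));print(Px,phi,L,*[f"{k}={v}" for k,v in r.items()])
E
```

```text
-86 35 100 C=[-93.3  14.5] th=0.0 along=23.6 A_cl=30.5 F_cl=52.5 B_cl=8.0 Aymax=56.4 Axmax=-40.1 Bymin=-27.3 B_F=118.5
-70 35 100 C=[-69.3  14.5] th=0.0 along=23.6 A_cl=35.4 F_cl=36.5 B_cl=0.0 Aymax=56.4 Axmax=-16.1 Bymin=-27.3 B_F=94.5
-50 35 100 C=[-49.3  14.5] th=0.32 along=23.7 A_cl=35.4 F_cl=39.4 B_cl=0.0 Aymax=56.4 Axmax=3.9 Bymin=-27.3 B_F=95.8
-40 35 100 C=[-39.3  14.5] th=0.88 along=4.6 A_cl=35.4 F_cl=55.2 B_cl=0.0 Aymax=56.4 Axmax=13.9 Bymin=-27.3 B_F=98.9
-30 35 100 C=[-29.3  14.5] th=1.4 along=12.1 A_cl=35.4 F_cl=53.9 B_cl=0.0 Aymax=56.4 Axmax=23.9 Bymin=-27.3 B_F=91.9
-20 35 100 C=[-19.3  14.5] th=1.48 along=21.7 A_cl=35.4 F_cl=50.9 B_cl=0.0 Aymax=56.4 Axmax=33.9 Bymin=-27.3 B_F=84.7
-10 38 98 C=[-11.9  15.4] th=1.5 along=99 A_cl=34.6 F_cl=49.1 B_cl=0.0 Aymax=58.7 Axmax=39.2 Bymin=-27.9 B_F=79.1
0 42 95 C=[-5.4 16.1] th=1.5 along=99 A_cl=33.4 F_cl=48.3 B_cl=0.0 Aymax=60.9 Axmax=42.6 Bymin=-28.7 B_F=74.5
10 45 90 C=[ 0.9 15.5] th=1.5 along=99 A_cl=30.0 F_cl=47.6 B_cl=0.0 Aymax=60.2 Axmax=45.6 Bymin=-29.3 B_F=70.3
20 49 87 C=[ 7.5 15.6] th=1.5 along=99 A_cl=29.1 F_cl=46.9 B_cl=0.0 Aymax=61.1 Axmax=49.1 Bymin=-29.9 B_F=67.6
40 55 80 C=[21.8 14.1] th=1.5 along=99 A_cl=25.5 F_cl=45.5 B_cl=0.0 Aymax=59.2 Axmax=57.9 Bymin=-30.9 B_F=65.1
60 62 74 C=[36.3 12.4] th=1.5 along=99 A_cl=23.5 F_cl=44.1 B_cl=0.0 Aymax=56.7 Axmax=66.7 Bymin=-31.8 B_F=66.1
80 69 68 C=[51.3  9.9] th=1.46 along=56.5 A_cl=21.7 F_cl=39.6 B_cl=0.0 Aymax=52.4 Axmax=76.4 Bymin=-32.5 B_F=65.9
100 75 63 C=[67.7  7.3] th=1.41 along=68.5 A_cl=20.3 F_cl=35.2 B_cl=0.0 Aymax=47.5 Axmax=88.3 Bymin=-33.0 B_F=62.7
115 80 60 C=[80.1  5.3] th=1.38 along=99.8 A_cl=20.0 F_cl=37.6 B_cl=0.0 Aymax=43.9 Axmax=97.4 Bymin=-33.3 B_F=60.3
```

```bash
python3 - <<'E'
from plan import *
for Px,phi,L,gap in [(-86,35,86,8),(-60,35,86,0),(-50,35,86,0),(-40,35,86,0),(-30,35,86,0),(-20,35,86,0),(-10,38,83,0),(0,42,80,0),(10,46,77,0),(20,50,74,0),(40,58,68,0),(60,66,62,0),(80,74,58,0),(100,84,54,0),(110,88,52,0),(118,90,52,0)]:
    C=conf(Px,phi,L,-20,gap);r=check(C,phi,L,(Px,-20));print(Px,phi,L,*[f"{k}={v}" for k,v in r.items()])
E
```

```text
-86 35 86 C=[-99.   10.5] th=0.0 along=31.7 A_cl=17.7 F_cl=52.5 B_cl=8.0 Aymax=48.3 Axmax=-51.6 Bymin=-27.3 B_F=118.5
-60 35 86 C=[-65.   10.5] th=0.0 along=31.7 A_cl=22.0 F_cl=26.5 B_cl=0.0 Aymax=48.3 Axmax=-17.6 Bymin=-27.3 B_F=84.5
-50 35 86 C=[-55.   10.5] th=0.0 along=31.7 A_cl=22.0 F_cl=16.5 B_cl=0.0 Aymax=48.3 Axmax=-7.6 Bymin=-27.3 B_F=74.5
-40 35 86 C=[-45.   10.5] th=0.19 along=31.6 A_cl=22.0 F_cl=21.3 B_cl=0.0 Aymax=48.3 Axmax=2.4 Bymin=-27.3 B_F=78.6
-30 35 86 C=[-35.   10.5] th=0.48 along=33.8 A_cl=22.0 F_cl=31.0 B_cl=0.0 Aymax=48.3 Axmax=12.4 Bymin=-27.3 B_F=85.3
-20 35 86 C=[-25.   10.5] th=0.84 along=16.4 A_cl=22.0 F_cl=40.7 B_cl=0.0 Aymax=48.3 Axmax=22.4 Bymin=-27.3 B_F=83.9
-10 38 83 C=[-17.8  10.8] th=1.02 along=18.4 A_cl=20.4 F_cl=41.8 B_cl=0.0 Aymax=49.4 Axmax=27.4 Bymin=-27.9 B_F=78.4
0 42 80 C=[-11.   11.1] th=1.16 along=19.8 A_cl=19.4 F_cl=41.7 B_cl=0.0 Aymax=50.9 Axmax=31.5 Bymin=-28.7 B_F=74.0
10 46 77 C=[-4.2 11.1] th=1.25 along=21.9 A_cl=18.5 F_cl=41.2 B_cl=0.0 Aymax=51.7 Axmax=35.5 Bymin=-29.4 B_F=70.5
20 50 74 C=[ 2.7 10.9] th=1.3 along=24.6 A_cl=17.7 F_cl=40.0 B_cl=0.0 Aymax=51.8 Axmax=39.6 Bymin=-30.1 B_F=67.8
40 58 68 C=[16.8  9.5] th=1.3 along=31.4 A_cl=16.4 F_cl=35.1 B_cl=0.0 Aymax=50.3 Axmax=48.0 Bymin=-31.3 B_F=65.2
60 66 62 C=[31.6  7.2] th=1.27 along=40.0 A_cl=15.2 F_cl=26.6 B_cl=0.0 Aymax=46.6 Axmax=57.2 Bymin=-32.2 B_F=61.6
80 74 58 C=[47.4  4.9] th=1.27 along=72.4 A_cl=15.7 F_cl=21.8 B_cl=0.0 Aymax=42.8 Axmax=68.0 Bymin=-32.9 B_F=58.1
100 84 54 C=[63.1  1.8] th=1.28 along=82.2 A_cl=16.8 F_cl=24.9 B_cl=0.0 Aymax=37.0 Axmax=77.6 Bymin=-33.4 B_F=53.5
110 88 52 C=[71.7  0.1] th=1.28 along=88.6 A_cl=16.8 F_cl=28.4 B_cl=0.0 Aymax=33.7 Axmax=83.8 Bymin=-33.5 B_F=51.9
118 90 52 C=[79.  -0.2] th=1.22 along=94.5 A_cl=17.6 F_cl=29.0 B_cl=0.0 Aymax=33.0 Axmax=90.0 Bymin=-33.5 B_F=47.3
```

Call:
play_rows(
  slide=[
    [-0.0115, -0.0125, 0],
    [-0.011, -0.0125, 0],
    [0, 0, 0],
    [0, 0, 0],
    [0, 0, 0],
    [0, 0, 0],
    [0, 0, 0],
    [0, 0, 0],
    [0, 0, 0],
    [0, 0, 0],
    [0, 0, 0.04],
    [0, 0, 0.04],
    [0, 0, 0.04],
    [0, 0, 0],
    [0, 0, 0],
    [0, 0, 0],
  ],
  turn=[
    [0, 0, 0],
    [0, 0, 0],
    [0, 0, 0.118],
    [0, 0, 0.118],
    [0, 0, 0.118],
    [0, 0, 0.118],
    [0, 0, 0.118],
    [0, 0, 0.118],
    [0, 0, 0.118],
    [0, 0, 0.118],
    [0, 0, 0],
    [0, 0, 0],
    [0, 0, 0],
    [0, 0, 0],
    [0, 0, 0],
    [0, 0, 0],
  ],
  grip=[0.84, 0.84, 0.84, 0.84, 0.84, 0.84, 0.84, 0.84, 0.84, 0.84, 0.84, 0.84, 0.84, 0.84, 0.84, 0.84],
  grip_force=20,
)

```text
time_s: 3.65
eef_pos: [0.4299, 0.0271, 0.1143]
ee_rot: [-3.138, -0.003, -0.87]
wrist_force: [-0.2, 0.5, 0.3]
finger_gap: 0.0718
gripper_force: 0.0
```

```bash
cat >> h.py <<'E'
from plan import *
def look(name,Pexp=None):
    "pose in lane (mm), raspberry by pastry mask near expected place; saves picture"
    s=get_state();c=get_calibration("wrist");im=capture("wrist");cv2.imwrite(f"pics/{name}.png",im[:,:,::-1]);np.savez(name+".npz",im=im,**c)
    C=w2lane(s["eef_pos"][:2]*1e3);phi=np.degrees(s["ee_rot"][2]-YAW)+90;L=s["finger_gap"]*1e3+14.5
    print("t",round(s["time_s"],2),"C",C.round(1),"z",s["eef_pos"][2].round(4),"rot",s["ee_rot"].round(4),"phi",round(phi,1),"L",round(L,1),"F",s["wrist_force"].round(1),"q6",s["joint_positions"][5].round(2))
    hsv=cv2.cvtColor(im,cv2.COLOR_RGB2HSV).astype(int);H,S,V=hsv[...,0],hsv[...,1],hsv[...,2]
    m=(((H>162)|(H<9))&(S>60)&(S<170)&(V>50)).astype(np.uint8);m=cv2.morphologyEx(m,cv2.MORPH_OPEN,np.ones((5,5)))
    n,_,st,ce=cv2.connectedComponentsWithStats(m);P=None
    for i in np.argsort(-st[1:,4])[:3]+1:
        w=w2lane(ray(c,[ce[i]],.025)[0,:2]*1e3);print(" blob",ce[i].round(),st[i].tolist(),"lane",w.round(1))
    return C,phi,L,s,c,im
E
python3 - <<'E'
from h import *
look("w2")
E
```

```text
t 3.65 C [-97.6   9.9] z 0.1143 rot [-3.1384e+00 -2.8000e-03 -8.6960e-01] phi 35.0 L 86.3 F [-0.2  0.5  0.3] q6 2.42
 blob [296. 175.] [268, 147, 57, 60, 2425] lane [-86.7 -20.5]
```

View pics/w2.png

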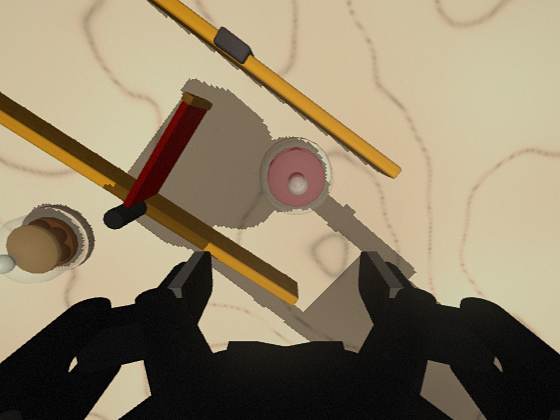

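Wrist view: the flap's free edge is at about (197,99), the post at (118,216) and the raspberry at (296,178). The right rail's near end is at (398,172) and the left rail's at (297,295). Finger A (left) and B (right) are at (195,270) and (375,270). I'll check the lane estimate against these points.

```bash
python3 - <<'E'
from h import *
d=np.load("w2.npz");c={k:d[k] for k in("mtx","rvec","tvec")}
for n,p in {"post top":(0,69,66),"flap edge top":(0,-28,59),"block top":(0,-68,36),"rR in":(-150,-62,30),"rR out":(-150,-72,30),"rL in":(-150,62,30),"rL out":(-150,72,30)}.items():
    w=lane2w(p[:2]);print(n,proj(c,[[w[0]/1e3,w[1]/1e3,p[2]/1e3]])[0].round(1))
im=d["im"];cv2.imwrite("pics/w2c.png",cv2.resize(im[20:310,90:420],None,fx=2.05,fy=2.05)[:,:,::-1])
E
```

```text
post top [112.4 219.7]
flap edge top [189.9  93.1]
block top [231.1  44.5]
rR in [395.4 179.4]
rR out [404.1 168.6]
rL in [300.  298.6]
rL out [293.1 307.2]
```

View pics/w2c.png

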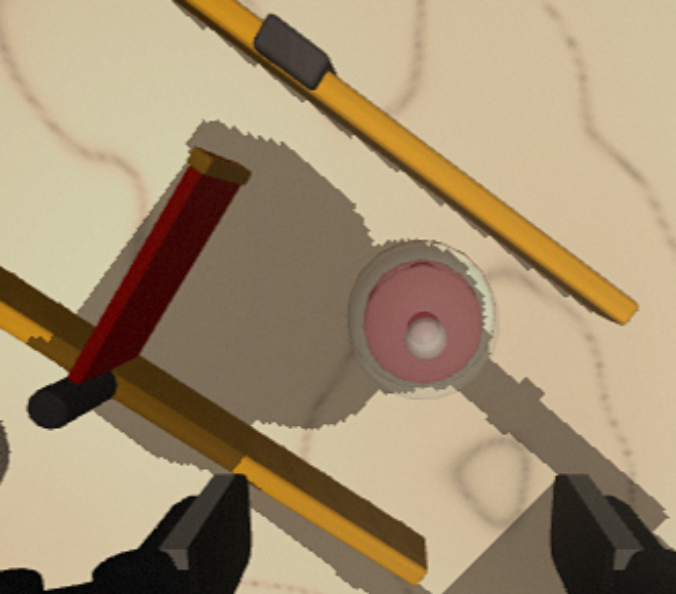

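Call:
play_rows(
  slide=[
    [0, 0, 0.03],
    [0, 0, 0.03],
    [0, 0, 0.02],
    [0, 0, 0.01],
    [0, 0, 0],
    [0, 0, 0],
    [0, 0, 0],
  ],
  turn=[
    [0, 0, 0],
    [0, 0, 0],
    [0, 0, 0],
    [0, 0, 0],
    [0, 0, 0],
    [0, 0, 0],
    [0, 0, 0],
  ],
  grip=[0.84, 0.84, 0.84, 0.84, 0.84, 0.84, 0.84],
)

```text
time_s: 4.4
eef_pos: [0.4298, 0.0272, 0.0232]
ee_rot: [-3.139, -0.002, -0.87]
wrist_force: [0.0, -0.7, -1.0]
finger_gap: 0.0718
gripper_force: 0.0
```

```bash
python3 - <<'E'
from h import *
look("w3")
E
```

```text
t 4.4 C [-97.7  10. ] z 0.0232 rot [-3.1393e+00 -2.0000e-03 -8.7010e-01] phi 35.0 L 86.3 F [ 0.  -0.7 -1. ] q6 2.43
 blob [301. 201.] [256, 156, 94, 98, 6262] lane [-86.2 -21. ]
```

View pics/w3.png

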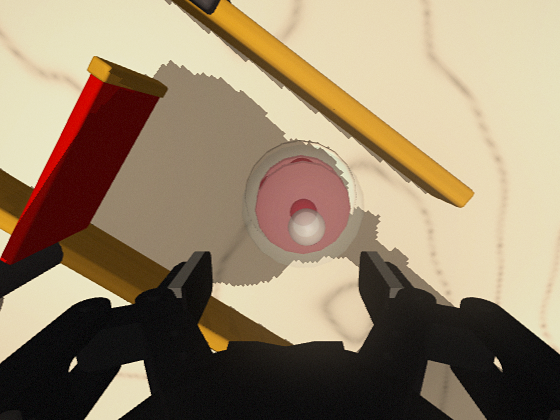

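The raspberry is at about (302,205), with finger B just behind it at (380,270) and A over the lane left at (195,270). Nothing is touched. I'll lower the rest of the way, then advance slowly towards the flap.

Call:
play_rows(
  slide=[
    [0, 0, 0.009],
    [0, 0, 0.008],
    [0.0017, -0.0025, 0],
    [0.0017, -0.0025, 0],
    [0.0017, -0.0025, 0],
    [0.0017, -0.0025, 0],
    [0.0017, -0.0025, 0],
    [0.0017, -0.0025, 0],
    [0.0017, -0.0025, 0],
    [0.0017, -0.0025, 0],
    [0.0017, -0.0025, 0],
    [0.0017, -0.0025, 0],
    [0.0017, -0.0025, 0],
    [0, 0, 0],
  ],
  turn=[
    [0, 0, 0],
    [0, 0, 0],
    [0, 0, 0],
    [0, 0, 0],
    [0, 0, 0],
    [0, 0, 0],
    [0, 0, 0],
    [0, 0, 0],
    [0, 0, 0],
    [0, 0, 0],
    [0, 0, 0],
    [0, 0, 0],
    [0, 0, 0],
    [0, 0, 0],
  ],
  grip=[0.84, 0.84, 0.84, 0.84, 0.84, 0.84, 0.84, 0.84, 0.84, 0.84, 0.84, 0.84, 0.84, 0.84],
)

```text
time_s: 5.85
eef_pos: [0.4622, 0.0307, 0.0044]
ee_rot: [-3.141, -0.0, -0.87]
wrist_force: [-0.6, 0.3, -0.4]
finger_gap: 0.072
gripper_force: 0.0
```

```bash
python3 - <<'E'
from h import *
C,phi,L,*_=look("w4")
print(check(C,phi,L,(C[0]+5,-20)))
E
```

```text
t 5.85 C [-65.1  10.6] z 0.0044 rot [-3.1412e+00 -3.0000e-04 -8.7010e-01] phi 35.0 L 86.5 F [-0.6  0.3 -0.4] q6 2.43
 blob [316. 216.] [265, 166, 109, 112, 8124] lane [-59.2 -21.6]
{'C': array([-65.1,  10.6]), 'th': np.float64(0.0), 'along': np.float64(31.4), 'A_cl': 22.3, 'F_cl': 26.6, 'B_cl': 0.2, 'Aymax': np.float64(48.6), 'Axmax': np.float64(-17.5), 'Bymin': np.float64(-27.4), 'B_F': 84.8}
```

Call:
play_rows(
  slide=[
    [0.0011, -0.0017, 0],
    [0.0012, -0.0017, 0],
    [0.0012, -0.0016, 0],
    [0.0012, -0.0016, 0],
    [0.0012, -0.0016, 0],
    [0.0012, -0.0016, 0],
    [0.0012, -0.0016, 0],
    [0.0012, -0.0016, 0],
    [0.0012, -0.0016, 0],
    [0.0012, -0.0016, 0],
    [0.0012, -0.0016, 0],
    [0.0012, -0.0016, 0],
    [0.0012, -0.0016, 0],
    [0.0012, -0.0016, 0],
    [0.0012, -0.0016, 0],
    [0, 0, 0],
  ],
  turn=[
    [0, 0, 0],
    [0, 0, 0],
    [0, 0, 0],
    [0, 0, 0],
    [0, 0, 0],
    [0, 0, 0],
    [0, 0, 0],
    [0, 0, 0],
    [0, 0, 0],
    [0, 0, 0],
    [0, 0, 0],
    [0, 0, 0],
    [0, 0, 0],
    [0, 0, 0],
    [0, 0, 0],
    [0, 0, 0],
  ],
  grip=[0.84, 0.84, 0.84, 0.84, 0.84, 0.84, 0.84, 0.84, 0.84, 0.84, 0.84, 0.84, 0.84, 0.84, 0.84, 0.84],
)

```text
time_s: 7.5
eef_pos: [0.491, 0.0329, 0.0053]
ee_rot: [3.14, 0.002, -0.869]
wrist_force: [-10.3, 0.2, 9.5]
finger_gap: 0.0717
gripper_force: 6.1
```

```bash
python3 - <<'E'
from h import *
C,phi,L,*_=look("w5")
print(check(C,phi,L,(C[0]+5,-21)))
E
```

```text
t 7.5 C [-36.2  10.2] z 0.0053 rot [ 3.1403e+00  1.7000e-03 -8.6930e-01] phi 35.0 L 86.2 F [-10.3   0.2   9.5] q6 2.44
 blob [316. 215.] [266, 166, 108, 111, 8008] lane [-30.3 -22.3]
{'C': array([-36.2,  10.2]), 'th': np.float64(0.44), 'along': np.float64(33.6), 'A_cl': 22.7, 'F_cl': 30.4, 'B_cl': 0.1, 'Aymax': np.float64(48.1), 'Axmax': np.float64(11.3), 'Bymin': np.float64(-27.7), 'B_F': 85.0}
```

View pics/w5.png

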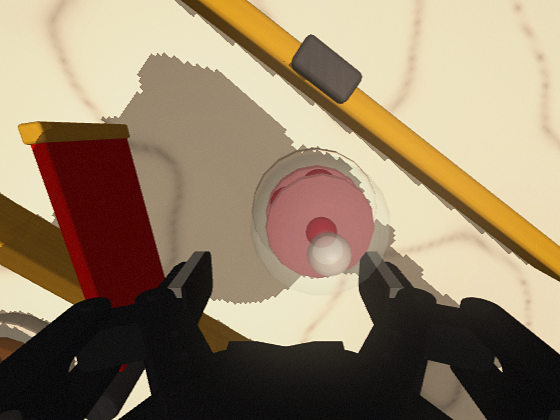

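The flap is partly open (about 0.4 rad) against finger A at (160,290). The raspberry is at (318,220), upright against B, and clear of the flap. An upward force of 9.5 N suggests A's knuckle is bearing on the flap's top edge, so I'll raise 5 mm and recheck.

Call:
play_rows(
  slide=[
    [0, 0, -0.0025],
    [0, 0, -0.0025],
    [0, 0, 0],
    [0, 0, 0],
  ],
  turn=[
    [0, 0, 0],
    [0, 0, 0],
    [0, 0, 0],
    [0, 0, 0],
  ],
  grip=[0.84, 0.84, 0.84, 0.84],
)

```text
time_s: 7.95
eef_pos: [0.492, 0.0326, 0.0093]
ee_rot: [-3.141, -0.0, -0.87]
wrist_force: [-0.2, 0.3, -0.5]
finger_gap: 0.0715
gripper_force: 0.1
```

```bash
cat >> h.py <<'E'
def flap_angle(c,im):
    "red pixels: top-edge line of the flap (left/outer boundary in the image), cast at z=59 mm -> angle about the hinge"
    hsv=cv2.cvtColor(im,cv2.COLOR_RGB2HSV).astype(int);H,S,V=hsv[...,0],hsv[...,1],hsv[...,2]
    m=(((H<6)|(H>174))&(S>190)&(V>50)).astype(np.uint8);m=cv2.morphologyEx(m,cv2.MORPH_OPEN,np.ones((3,3)))
    n,lab,st,_=cv2.connectedComponentsWithStats(m)
    if n<2: print(" no red");return
    i=1+np.argmax(st[1:,4]);m=lab==i;print(" red",st[i].tolist())
    for nm,f,z in(("L/top",np.min,.059),("R/bot",np.max,.009)):
        uv=[(f(np.where(m[r])[0]),r) for r in range(st[i][1]+3,st[i][1]+st[i][3]-3,3) if m[r].any()]
        w=np.array([w2lane(q[:2]*1e3) for q in ray(c,uv,z)]);th=np.arctan2(w[:,0],62-w[:,1]);rr=np.hypot(w[:,0],62-w[:,1]);k=(rr>25)&(rr<100)
        print(" ",nm,"theta by radius",[(int(a),round(b,2)) for a,b in zip(rr[k],th[k])][::max(1,k.sum()//6)])
E
python3 - <<'E'
from h import *
d=np.load("w5.npz");print("before");flap_angle({k:d[k] for k in("mtx","rvec","tvec")},d["im"])
C,phi,L,s,c,im=look("w6");flap_angle(c,im)
E
```

```text
before
 red [32, 138, 132, 169, 14174]
  L/top theta by radius [(83, np.float64(0.63)), (76, np.float64(0.77)), (68, np.float64(0.77)), (60, np.float64(0.78)), (51, np.float64(0.78)), (41, np.float64(0.79)), (31, np.float64(0.54))]
  R/bot theta by radius [(82, np.float64(0.75)), (74, np.float64(0.75)), (66, np.float64(0.75)), (57, np.float64(0.74)), (48, np.float64(0.74)), (39, np.float64(0.74)), (30, np.float64(0.75))]
t 7.95 C [-35.2   9.8] z 0.0093 rot [-3.1411e+00 -4.0000e-04 -8.7020e-01] phi 35.0 L 86.0 F [-0.2  0.3 -0.5] q6 2.44
 blob [315. 214.] [266, 165, 104, 109, 7489] lane [-29.4 -22.2]
 red [95, 140, 78, 167, 10184]
  L/top theta by radius [(84, np.float64(0.5)), (75, np.float64(0.59)), (67, np.float64(0.59)), (58, np.float64(0.59)), (48, np.float64(0.6)), (38, np.float64(0.61))]
  R/bot theta by radius [(81, np.float64(0.56)), (73, np.float64(0.56)), (64, np.float64(0.55)), (56, np.float64(0.55)), (47, np.float64(0.55)), (37, np.float64(0.55)), (27, np.float64(0.54))]
```

```bash
cat >> h.py <<'E'
KF=np.array([(-60,35,86),(-20,35,86),(-10,38,83),(0,42,80),(10,46,77),(20,50,74),(40,58,68),(60,66,62),(80,74,58),(100,84,54),(108,88,53),(112,88,53)],float)
def gen(C,phi,P0,P1,n,Py,bias=1.5,tip=.0):
    "rows (tool slide mm, turn rad, grip) from pose C,phi taking the cloche from P0 to P1; KF per P.x"
    S,T,G=[],[],[]
    for Px in np.linspace(P0,P1,n+1)[1:]:
        ph=np.interp(Px,KF[:,0],KF[:,1]);L=np.interp(Px,KF[:,0],KF[:,2]);g=(L-14.5)/85.3
        D=conf(Px,ph,L,Py,0,bias);u,t=axes(phi);d=D-C
        s=[round(d@t/1e3,4),round(-d@u/1e3,4),0];w=round(-np.radians(ph-phi),3)
        S.append(s);T.append([0,0,w]);G.append(round(g,2));C=C+(s[0]*t-s[1]*u)*1e3;phi=phi-np.degrees(w)
    print(S);print(T);print(G);print("end",check(C,phi,L,(P1,Py)))
E
python3 - <<'E'
from h import *
gen(np.array([-35.2,9.8]),35.0,-30,10,20,-21)
E
```

```text
[[np.float64(0.0011), np.float64(-0.0019), 0], [np.float64(0.0011), np.float64(-0.0016), 0], [np.float64(0.0012), np.float64(-0.0017), 0], [np.float64(0.0011), np.float64(-0.0016), 0], [np.float64(0.0012), np.float64(-0.0017), 0], [np.float64(0.0007), np.float64(-0.0012), 0], [np.float64(0.0008), np.float64(-0.0012), 0], [np.float64(0.0008), np.float64(-0.0012), 0], [np.float64(0.0009), np.float64(-0.0012), 0], [np.float64(0.0008), np.float64(-0.0011), 0], [np.float64(0.0008), np.float64(-0.0012), 0], [np.float64(0.0008), np.float64(-0.0011), 0], [np.float64(0.0008), np.float64(-0.001), 0], [np.float64(0.0008), np.float64(-0.0011), 0], [np.float64(0.0009), np.float64(-0.0011), 0], [np.float64(0.0009), np.float64(-0.001), 0], [np.float64(0.0009), np.float64(-0.001), 0], [np.float64(0.0009), np.float64(-0.001), 0], [np.float64(0.001), np.float64(-0.001), 0], [np.float64(0.001), np.float64(-0.0009), 0]]
[[0, 0, np.float64(-0.0)], [0, 0, np.float64(-0.0)], [0, 0, np.float64(-0.0)], [0, 0, np.float64(-0.0)], [0, 0, np.float64(-0.0)], [0, 0, np.float64(-0.01)], [0, 0, np.float64(-0.011)], 
[... 238 characters left out ...]
4(-0.014)], [0, 0, np.float64(-0.014)], [0, 0, np.float64(-0.014)], [0, 0, np.float64(-0.014)], [0, 0, np.float64(-0.014)]]
[np.float64(0.84), np.float64(0.84), np.float64(0.84), np.float64(0.84), np.float64(0.84), np.float64(0.83), np.float64(0.82), np.float64(0.82), np.float64(0.81), np.float64(0.8), np.float64(0.8), np.float64(0.79), np.float64(0.78), np.float64(0.77), np.float64(0.77), np.float64(0.76), np.float64(0.75), np.float64(0.75), np.float64(0.74), np.float64(0.73)]
end {'C': array([-4.2, 10.6]), 'th': np.float64(1.23), 'along': np.float64(22.2), 'A_cl': 18.9, 'F_cl': 41.2, 'B_cl': 0.0, 'Aymax': np.float64(51.1), 'Axmax': np.float64(35.5), 'Bymin': np.float64(-30.0), 'B_F': 70.9}
```

Call:
play_rows(
  slide=[
    [0.0011, -0.0018, -0.001],
    [0.0011, -0.0016, -0.001],
    [0.0012, -0.0016, 0],
    [0.0011, -0.0016, 0],
    [0.0012, -0.0017, 0],
    [0.0007, -0.0012, 0],
    [0.0008, -0.0012, 0],
    [0.0008, -0.0012, 0],
    [0.0009, -0.0012, 0],
    [0.0008, -0.0011, 0],
  ],
  turn=[
    [0, 0, 0],
    [0, 0, 0],
    [0, 0, 0],
    [0, 0, 0],
    [0, 0, 0],
    [0, 0, -0.01],
    [0, 0, -0.011],
    [0, 0, -0.01],
    [0, 0, -0.011],
    [0, 0, -0.01],
  ],
  grip=[0.84, 0.84, 0.84, 0.84, 0.84, 0.83, 0.82, 0.82, 0.81, 0.8],
)

```text
time_s: 9.0
eef_pos: [0.5078, 0.0354, 0.0124]
ee_rot: [3.141, 0.003, -0.816]
wrist_force: [-12.9, 2.0, 11.2]
finger_gap: 0.0683
gripper_force: 9.2
```

```bash
python3 - <<'E'
from h import *
C,phi,L,s,c,im=look("w7");flap_angle(c,im)
print(check(C,phi,L,(-10,-21)))
E
```

```text
t 9.0 C [-19.2  11.2] z 0.0124 rot [ 3.1407e+00  3.0000e-03 -8.1640e-01] phi 38.1 L 82.8 F [-12.9   2.   11.2] q6 2.39
 blob [314. 208.] [266, 161, 102, 106, 7227] lane [-10.6 -21.8]
 red [101, 152, 90, 150, 8189]
  L/top theta by radius [(85, np.float64(0.61)), (78, np.float64(0.8)), (70, np.float64(0.8)), (62, np.float64(0.81)), (53, np.float64(0.81)), (44, np.float64(0.82))]
  R/bot theta by radius [(81, np.float64(0.78)), (71, np.float64(0.77)), (61, np.float64(0.78)), (50, np.float64(0.77)), (39, np.float64(0.78)), (27, np.float64(0.76))]
{'C': array([-19.2,  11.2]), 'th': np.float64(1.0), 'along': np.float64(16.9), 'A_cl': 20.9, 'F_cl': 41.7, 'B_cl': 1.5, 'Aymax': np.float64(49.9), 'Axmax': np.float64(25.9), 'Bymin': np.float64(-27.5), 'B_F': 79.0}
```

```bash
sed -i 's/^KF=.*/KF=np.array([(-60,35,86),(-20,35,86),(-10,38,83),(0,41.5,84),(10,45,84),(20,49,82),(40,57,76),(60,65,70),(80,73,66),(100,83,62),(108,87,60),(112,87,60)],float)/; s/print(S);print(T);print(G)/print(np.array(S).tolist());print(np.array(T).tolist());print(np.array(G).tolist())/' h.py
python3 - <<'E'
from h import *
gen(np.array([-19.2,11.2]),38.1,-11,20,16,-21)
E
```

```text
[[0.002, -0.0013, 0.0], [0.0008, -0.0014, 0.0], [0.0008, -0.0015, 0.0], [0.0008, -0.0015, 0.0], [0.0009, -0.0014, 0.0], [0.0008, -0.0014, 0.0], [0.0009, -0.0013, 0.0], [0.0009, -0.0013, 0.0], [0.0009, -0.0013, 0.0], [0.001, -0.0013, 0.0], [0.0009, -0.0012, 0.0], [0.0009, -0.001, 0.0], [0.0009, -0.001, 0.0], [0.001, -0.001, 0.0], [0.0009, -0.0009, 0.0], [0.001, -0.001, 0.0]]
[[0.0, 0.0, -0.004], [0.0, 0.0, -0.012], [0.0, 0.0, -0.012], [0.0, 0.0, -0.011], [0.0, 0.0, -0.012], [0.0, 0.0, -0.012], [0.0, 0.0, -0.012], [0.0, 0.0, -0.012], [0.0, 0.0, -0.012], [0.0, 0.0, -0.012], [0.0, 0.0, -0.012], [0.0, 0.0, -0.013], [0.0, 0.0, -0.014], [0.0, 0.0, -0.013], [0.0, 0.0, -0.014], [0.0, 0.0, -0.013]]
[0.8, 0.81, 0.81, 0.81, 0.81, 0.81, 0.81, 0.81, 0.81, 0.81, 0.81, 0.81, 0.8, 0.8, 0.8, 0.79]
end {'C': array([ 5.8, 13.2]), 'th': 1.5, 'along': 99, 'A_cl': 24.9, 'F_cl': 47.9, 'B_cl': 0.1, 'Aymax': np.float64(56.8), 'Axmax': np.float64(45.8), 'Bymin': np.float64(-30.4), 'B_F': 68.1}
```

Call:
play_rows(
  slide=[
    [0.001, -0.0013, 0],
    [0.0008, -0.0014, 0],
    [0.0008, -0.0015, 0],
    [0.0008, -0.0015, 0],
    [0.0009, -0.0014, 0],
    [0.0008, -0.0014, 0],
    [0.0009, -0.0013, 0],
    [0.0009, -0.0013, 0],
    [0.0009, -0.0013, 0],
    [0.001, -0.0013, 0],
    [0.0009, -0.0012, 0],
    [0.0009, -0.001, 0],
    [0.0009, -0.001, 0],
    [0.001, -0.001, 0],
    [0.0009, -0.0009, 0],
    [0.001, -0.001, 0],
    [0, 0, 0],
  ],
  turn=[
    [0, 0, -0.004],
    [0, 0, -0.012],
    [0, 0, -0.012],
    [0, 0, -0.011],
    [0, 0, -0.012],
    [0, 0, -0.012],
    [0, 0, -0.012],
    [0, 0, -0.012],
    [0, 0, -0.012],
    [0, 0, -0.012],
    [0, 0, -0.012],
    [0, 0, -0.013],
    [0, 0, -0.014],
    [0, 0, -0.013],
    [0, 0, -0.014],
    [0, 0, -0.013],
    [0, 0, 0],
  ],
  grip=[0.8, 0.81, 0.81, 0.81, 0.81, 0.81, 0.81, 0.81, 0.81, 0.81, 0.81, 0.81, 0.8, 0.8, 0.8, 0.79, 0.79],
)

```text
time_s: 10.75
eef_pos: [0.5321, 0.0393, 0.0122]
ee_rot: [3.14, 0.002, -0.627]
wrist_force: [-11.1, -2.7, 7.9]
finger_gap: 0.0676
gripper_force: 6.6
```

```bash
python3 - <<'E'
from h import *
C,phi,L,s,c,im=look("w8");flap_angle(c,im)
print(check(C,phi,L,(20,-21)))
E
```

```text
t 10.75 C [ 5.2 12.9] z 0.0122 rot [ 3.1399e+00  1.8000e-03 -6.2730e-01] phi 48.9 L 82.1 F [-11.1  -2.7   7.9] q6 2.21
 blob [322. 200.] [274, 152, 104, 107, 7350] lane [ 20.4 -22.6]
 red [60, 187, 125, 118, 8123]
  L/top theta by radius [(84, np.float64(1.07)), (83, np.float64(1.27)), (80, np.float64(1.36)), (72, np.float64(1.36)), (65, np.float64(1.36)), (57, np.float64(1.36)), (49, np.float64(1.37))]
  R/bot theta by radius [(81, np.float64(1.34)), (71, np.float64(1.34)), (60, np.float64(1.34)), (49, np.float64(1.34)), (38, np.float64(1.36)), (37, np.float64(1.74)), (45, np.float64(2.14))]
{'C': array([ 5.2, 12.9]), 'th': 1.5, 'along': 99, 'A_cl': 24.4, 'F_cl': 47.9, 'B_cl': 0.7, 'Aymax': np.float64(56.5), 'Axmax': np.float64(45.3), 'Bymin': np.float64(-30.8), 'B_F': 68.6}
```

View pics/w8.png

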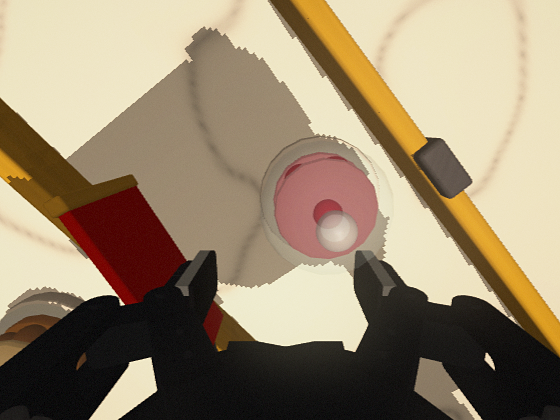

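The flap is held at about 1.35 rad by finger A (contact near (190,290)). The raspberry, at (328,205), is in the gateway beside the stop block at (443,165), upright and clear of the flap. I'll continue.

```bash
sed -i 's/^KF=.*/KF=np.array([(20,49,82),(40,57,73),(60,65,67),(80,73,63),(100,83,59),(108,87,57),(112,87,57)],float)/' h.py
python3 - <<'E'
from h import *
gen(np.array([5.2,12.9]),48.9,20,58,19,-21)
E
```

```text
[[0.0013, -0.0013, 0.0], [0.0011, -0.0007, 0.0], [0.0011, -0.0007, 0.0], [0.0011, -0.0006, 0.0], [0.0012, -0.0006, 0.0], [0.0011, -0.0006, 0.0], [0.0012, -0.0006, 0.0], [0.0012, -0.0006, 0.0], [0.0013, -0.0005, 0.0], [0.0012, -0.0005, 0.0], [0.0013, -0.0006, 0.0], [0.0013, -0.0007, 0.0], [0.0013, -0.0005, 0.0], [0.0013, -0.0006, 0.0], [0.0014, -0.0005, 0.0], [0.0013, -0.0006, 0.0], [0.0014, -0.0004, 0.0], [0.0014, -0.0005, 0.0], [0.0014, -0.0004, 0.0]]
[[0.0, 0.0, -0.016], [0.0, 0.0, -0.014], [0.0, 0.0, -0.014], [0.0, 0.0, -0.014], [0.0, 0.0, -0.014], [0.0, 0.0, -0.014], [0.0, 0.0, -0.013], [0.0, 0.0, -0.014], [0.0, 0.0, -0.014], [0.0, 0.0, -0.014], [0.0, 0.0, -0.014], [0.0, 0.0, -0.014], [0.0, 0.0, -0.014], [0.0, 0.0, -0.014], [0.0, 0.0, -0.014], [0.0, 0.0, -0.014], [0.0, 0.0, -0.014], [0.0, 0.0, -0.014], [0.0, 0.0, -0.014]]
[0.78, 0.77, 0.76, 0.75, 0.74, 0.73, 0.72, 0.71, 0.7, 0.69, 0.68, 0.67, 0.66, 0.66, 0.65, 0.64, 0.64, 0.63, 0.62]
end {'C': array([31.6,  9.2]), 'th': np.float64(1.38), 'along': np.float64(40.9), 'A_cl': 19.5, 'F_cl': 37.4, 'B_cl': 0.1, 'Aymax': np.float64(50.9), 'Axmax': np.float64(59.4), 'Bymin': np.float64(-32.6), 'B_F': 65.3}
```

Call:
play_rows(
  slide=[
    [0.0013, -0.0012, 0],
    [0.0011, -0.0007, 0],
    [0.0011, -0.0007, 0],
    [0.0011, -0.0006, 0],
    [0.0012, -0.0006, 0],
    [0.0011, -0.0006, 0],
    [0.0012, -0.0006, 0],
    [0.0012, -0.0006, 0],
    [0.0013, -0.0005, 0],
    [0.0012, -0.0005, 0],
    [0.0013, -0.0006, 0],
    [0, 0, 0],
  ],
  turn=[
    [0, 0, -0.016],
    [0, 0, -0.014],
    [0, 0, -0.014],
    [0, 0, -0.014],
    [0, 0, -0.014],
    [0, 0, -0.014],
    [0, 0, -0.013],
    [0, 0, -0.014],
    [0, 0, -0.014],
    [0, 0, -0.014],
    [0, 0, -0.014],
    [0, 0, 0],
  ],
  grip=[0.78, 0.77, 0.76, 0.75, 0.74, 0.73, 0.72, 0.71, 0.7, 0.69, 0.68, 0.68],
)

```text
time_s: 12.0
eef_pos: [0.5476, 0.0392, 0.0139]
ee_rot: [-3.141, 0.001, -0.472]
wrist_force: [-14.6, 0.4, 16.7]
finger_gap: 0.0581
gripper_force: 9.0
```

```bash
python3 - <<'E'
from h import *
C,phi,L,s,c,im=look("w9");flap_angle(c,im)
print(check(C,phi,L,(42,-21)));gen(C,phi,42,76,17,-21)
E
```

```text
t 12.0 C [20.7 11.4] z 0.0139 rot [-3.141e+00  1.200e-03 -4.716e-01] phi 57.8 L 72.6 F [-14.6   0.4  16.7] q6 2.05
 blob [324. 193.] [275, 145, 103, 105, 7343] lane [ 43.1 -23.4]
 red [107, 193, 91, 107, 5558]
  L/top theta by radius [(88, np.float64(1.12)), (85, np.float64(1.24)), (82, np.float64(1.35)), (76, np.float64(1.35)), (70, np.float64(1.35)), (64, np.float64(1.36)), (58, np.float64(1.36))]
  R/bot theta by radius [(81, np.float64(1.33)), (73, np.float64(1.33)), (64, np.float64(1.33)), (56, np.float64(1.33)), (47, np.float64(1.33)), (41, np.float64(1.55)), (42, np.float64(1.88))]
{'C': array([20.7, 11.4]), 'th': np.float64(1.45), 'along': np.float64(35.2), 'A_cl': 21.3, 'F_cl': 43.8, 'B_cl': -0.4, 'Aymax': np.float64(54.1), 'Axmax': np.float64(53.2), 'Bymin': np.float64(-31.3), 'B_F': 65.8}
[[0.0011, 0.0001, 0.0], [0.0013, -0.0005, 0.0], [0.0014, -0.0006, 0.0], [0.0013, -0.0005, 0.0], [0.0014, -0.0006, 0.0], [0.0014, -0.0004, 0.0], [0.0014, -0.0005, 0.0], [0.0014, -0.0005, 0.0], [0.0014, -0.0004, 0.0], [0.0015, -0.0005, 0.0], [0.0014, -0.0004, 0.0], [0.0015, -0.0005, 0.0], [0.0015, -0.0004, 0.0], [0.0015, -0.0004, 0.0], [0.0015, -0.0003, 0.0], [0.0016, -0.0004, 0.0], [0.0015, -0.0003, 0.0]]
[[0.0, 0.0, -0.014], [0.0, 0.0, -0.014], [0.0, 0.0, -0.014], [0.0, 0.0, -0.013], [0.0, 0.0, -0.014], [0.0, 0.0, -0.014], [0.0, 0.0, -0.014], [0.0, 0.0, -0.014], [0.0, 0.0, -0.014], [0.0, 0.0, -0.014], [0.0, 0.0, -0.014], [0.0, 0.0, -0.014], [0.0, 0.0, -0.014], [0.0, 0.0, -0.014], [0.0, 0.0, -0.014], [0.0, 0.0, -0.014], [0.0, 0.0, -0.014]]
[0.67, 0.66, 0.66, 0.65, 0.64, 0.64, 0.63, 0.62, 0.62, 0.61, 0.61, 0.6, 0.6, 0.59, 0.59, 0.58, 0.58]
end {'C': array([45.4,  7.4]), 'th': np.float64(1.36), 'along': np.float64(49.4), 'A_cl': 19.8, 'F_cl': 31.8, 'B_cl': 0.0, 'Aymax': np.float64(48.0), 'Axmax': np.float64(68.4), 'Bymin': np.float64(-33.2), 'B_F': 63.6}
```

Call:
play_rows(
  slide=[
    [0, 0, -0.002],
    [0.0012, -0.0001, -0.001],
    [0.0013, -0.0005, -0.0005],
    [0.0014, -0.0005, -0.0005],
    [0.0013, -0.0005, -0.0004],
    [0.0014, -0.0005, -0.0004],
    [0.0014, -0.0004, -0.0004],
    [0.0014, -0.0005, -0.0004],
    [0.0014, -0.0005, -0.0004],
    [0.0014, -0.0004, -0.0004],
    [0.0015, -0.0005, -0.0004],
    [0, 0, 0],
  ],
  turn=[
    [0, 0, 0],
    [0, 0, -0.014],
    [0, 0, -0.014],
    [0, 0, -0.014],
    [0, 0, -0.013],
    [0, 0, -0.014],
    [0, 0, -0.014],
    [0, 0, -0.014],
    [0, 0, -0.014],
    [0, 0, -0.014],
    [0, 0, -0.014],
    [0, 0, 0],
  ],
  grip=[0.68, 0.67, 0.66, 0.66, 0.65, 0.64, 0.64, 0.63, 0.62, 0.62, 0.61, 0.61],
)

```text
time_s: 13.25
eef_pos: [0.5624, 0.0371, 0.018]
ee_rot: [3.142, -0.0, -0.334]
wrist_force: [-1.6, -1.8, -1.5]
finger_gap: 0.0523
gripper_force: 1.2
```

```bash
python3 - <<'E'
from h import *
C,phi,L,s,c,im=look("w10");flap_angle(c,im)
print(check(C,phi,L,(62,-22)));gen(C,phi,62,92,15,-22)
E
```

```text
t 13.25 C [35.3  8. ] z 0.018 rot [ 3.1415e+00 -2.0000e-04 -3.3370e-01] phi 65.7 L 66.8 F [-1.6 -1.8 -1.5] q6 1.91
 blob [325. 188.] [278, 141, 101, 102, 6968] lane [ 62.9 -25.1]
 red [149, 205, 59, 91, 2986]
  L/top theta by radius [(92, np.float64(1.12)), (88, np.float64(1.19)), (84, np.float64(1.26)), (80, np.float64(1.31)), (75, np.float64(1.31)), (70, np.float64(1.31)), (66, np.float64(1.31)), (60, np.float64(1.31))]
  R/bot theta by radius [(80, np.float64(1.28)), (73, np.float64(1.28)), (67, np.float64(1.28)), (60, np.float64(1.28)), (53, np.float64(1.28)), (48, np.float64(1.46)), (43, np.float64(1.62)), (42, np.float64(1.91))]
{'C': array([35.3,  8. ]), 'th': np.float64(1.36), 'along': np.float64(43.6), 'A_cl': 19.6, 'F_cl': 36.1, 'B_cl': -0.5, 'Aymax': np.float64(49.5), 'Axmax': np.float64(62.0), 'Bymin': np.float64(-33.6), 'B_F': 65.3}
[[0.001, -0.0, 0.0], [0.0015, -0.0005, 0.0], [0.0015, -0.0004, 0.0], [0.0015, -0.0004, 0.0], [0.0015, -0.0003, 0.0], [0.0015, -0.0004, 0.0], [0.0015, -0.0003, 0.0], [0.0016, -0.0003, 0.0], [0.0016, -0.0002, 0.0], [0.0015, -0.0002, 0.0], [0.0015, -0.0002, 0.0], [0.0015, -0.0001, 0.0], [0.0015, -0.0001, 0.0], [0.0016, -0.0, 0.0], [0.0015, -0.0001, 0.0]]
[[0.0, 0.0, -0.015], [0.0, 0.0, -0.014], [0.0, 0.0, -0.014], [0.0, 0.0, -0.014], [0.0, 0.0, -0.014], [0.0, 0.0, -0.014], [0.0, 0.0, -0.014], [0.0, 0.0, -0.014], [0.0, 0.0, -0.014], [0.0, 0.0, -0.017], [0.0, 0.0, -0.018], [0.0, 0.0, -0.017], [0.0, 0.0, -0.018], [0.0, 0.0, -0.017], [0.0, 0.0, -0.018]]
[0.61, 0.6, 0.6, 0.59, 0.59, 0.58, 0.58, 0.57, 0.57, 0.56, 0.56, 0.55, 0.55, 0.55, 0.54]
end {'C': array([57.6,  4.3]), 'th': np.float64(1.32), 'along': np.float64(78.9), 'A_cl': 20.6, 'F_cl': 29.0, 'B_cl': 0.1, 'Aymax': np.float64(43.2), 'Axmax': np.float64(75.5), 'Bymin': np.float64(-34.7), 'B_F': 60.9}
```

Call:
play_rows(
  slide=[
    [0.0013, 0, -0.0002],
    [0.0015, -0.0003, -0.0002],
    [0.0015, -0.0002, -0.0002],
    [0.0015, -0.0002, -0.0002],
    [0.0015, -0.0001, -0.0002],
    [0.0015, -0.0002, -0.0002],
    [0.0015, -0.0001, -0.0002],
    [0.0016, -0.0001, -0.0002],
    [0.0016, 0, -0.0002],
    [0.0015, 0, -0.0002],
    [0, 0, 0],
  ],
  turn=[
    [0, 0, -0.015],
    [0, 0, -0.014],
    [0, 0, -0.014],
    [0, 0, -0.014],
    [0, 0, -0.014],
    [0, 0, -0.014],
    [0, 0, -0.014],
    [0, 0, -0.014],
    [0, 0, -0.014],
    [0, 0, -0.017],
    [0, 0, 0],
  ],
  grip=[0.61, 0.61, 0.61, 0.6, 0.6, 0.59, 0.59, 0.58, 0.58, 0.58, 0.58],
)

```text
time_s: 14.4
eef_pos: [0.5773, 0.0343, 0.0201]
ee_rot: [-3.141, -0.0, -0.19]
wrist_force: [-2.0, -0.6, -1.0]
finger_gap: 0.0495
gripper_force: 0.8
```

```bash
sed -i 's/^KF=.*/KF=np.array([(60,65,67),(80,73,64.5),(100,83,61.5),(108,87,60),(112,89,60)],float)/' h.py; python3 - <<'E'
from h import *
C,phi,L,s,c,im=look("w11");flap_angle(c,im)
print(check(C,phi,L,(82,-23)));gen(C,phi,82,110,14,-24)
E
```

```text
t 14.4 C [49.8  3.9] z 0.0201 rot [-3.1415e+00 -4.0000e-04 -1.8950e-01] phi 74.0 L 64.0 F [-2.  -0.6 -1. ] q6 1.76
 blob [331. 186.] [284, 139, 100, 101, 6818] lane [ 81.9 -27.6]
 red [172, 224, 41, 64, 1279]
  L/top theta by radius [(95, np.float64(1.15)), (91, np.float64(1.17)), (88, np.float64(1.2)), (84, np.float64(1.29)), (80, np.float64(1.29)), (76, np.float64(1.29)), (73, np.float64(1.29))]
  R/bot theta by radius [(78, np.float64(1.26)), (73, np.float64(1.25)), (67, np.float64(1.25)), (62, np.float64(1.26)), (57, np.float64(1.38)), (52, np.float64(1.46)), (48, np.float64(1.57))]
{'C': array([49.8,  3.9]), 'th': np.float64(1.3), 'along': np.float64(52.9), 'A_cl': 19.9, 'F_cl': 28.1, 'B_cl': 0.5, 'Aymax': np.float64(44.6), 'Axmax': np.float64(71.2), 'Bymin': np.float64(-36.9), 'B_F': 64.1}
[[0.0018, -0.0009, 0.0], [0.0015, -0.0001, 0.0], [0.0015, -0.0002, 0.0], [0.0015, -0.0001, 0.0], [0.0016, -0.0, 0.0], [0.0015, -0.0001, 0.0], [0.0016, 0.0, 0.0], [0.0015, 0.0, 0.0], [0.0016, 0.0001, 0.0], [0.0016, 0.0002, 0.0], [0.0016, 0.0001, 0.0], [0.0016, 0.0002, 0.0], [0.0016, 0.0003, 0.0], [0.0016, 0.0001, 0.0]]
[[0.0, 0.0, -0.018], [0.0, 0.0, -0.017], [0.0, 0.0, -0.018], [0.0, 0.0, -0.017], [0.0, 0.0, -0.018], [0.0, 0.0, -0.017], [0.0, 0.0, -0.017], [0.0, 0.0, -0.018], [0.0, 0.0, -0.017], [0.0, 0.0, -0.018], [0.0, 0.0, -0.017], [0.0, 0.0, -0.018], [0.0, 0.0, -0.017], [0.0, 0.0, -0.018]]
[0.58, 0.58, 0.57, 0.57, 0.57, 0.56, 0.56, 0.55, 0.55, 0.55, 0.54, 0.54, 0.53, 0.53]
end {'C': array([71.8,  0.6]), 'th': np.float64(1.33), 'along': np.float64(87.5), 'A_cl': 23.9, 'F_cl': 35.5, 'B_cl': 0.0, 'Aymax': np.float64(38.2), 'Axmax': np.float64(84.1), 'Bymin': np.float64(-37.0), 'B_F': 59.8}
```

Call:
play_rows(
  slide=[
    [0.0016, 0, -0.0002],
    [0.0015, 0, -0.0002],
    [0.0015, -0.0001, -0.0002],
    [0.0015, 0, -0.0002],
    [0.0016, 0, 0],
    [0.0015, 0, 0],
    [0.0016, 0, 0],
    [0.0015, 0, 0],
    [0.0016, 0.0001, 0],
    [0.0016, 0.0002, 0],
    [0, 0, 0],
  ],
  turn=[
    [0, 0, -0.018],
    [0, 0, -0.017],
    [0, 0, -0.018],
    [0, 0, -0.017],
    [0, 0, -0.018],
    [0, 0, -0.017],
    [0, 0, -0.017],
    [0, 0, -0.018],
    [0, 0, -0.017],
    [0, 0, -0.018],
    [0, 0, 0],
  ],
  grip=[0.58, 0.58, 0.57, 0.57, 0.57, 0.56, 0.56, 0.55, 0.55, 0.55, 0.55],
)

```text
time_s: 15.55
eef_pos: [0.5927, 0.0324, 0.021]
ee_rot: [-3.142, -0.001, -0.014]
wrist_force: [-1.7, -1.1, 0.2]
finger_gap: 0.0466
gripper_force: 0.7
```

```bash
python3 - <<'E'
from h import *
C,phi,L,s,c,im=look("w12");flap_angle(c,im)
print(check(C,phi,L,(102,-27)));gen(C,phi,102,110,4,-26)
E
```

```text
t 15.55 C [65.   0.6] z 0.021 rot [-3.1415e+00 -6.0000e-04 -1.4400e-02] phi 84.0 L 61.1 F [-1.7 -1.1  0.2] q6 1.58
 blob [340. 185.] [293, 138, 101, 100, 6813] lane [102.1 -28.9]
 red [178, 243, 38, 44, 312]
  L/top theta by radius [(97, np.float64(1.19)), (95, np.float64(1.19)), (92, np.float64(1.21)), (89, np.float64(1.22)), (86, np.float64(1.22)), (82, np.float64(1.3)), (80, np.float64(1.3))]
  R/bot theta by radius [(75, np.float64(1.26)), (72, np.float64(1.26)), (67, np.float64(1.3)), (63, np.float64(1.34)), (60, np.float64(1.37)), (56, np.float64(1.4)), (52, np.float64(1.5))]
{'C': array([65. ,  0.6]), 'th': np.float64(1.31), 'along': np.float64(83.6), 'A_cl': 24.9, 'F_cl': 34.4, 'B_cl': 0.7, 'Aymax': np.float64(39.3), 'Axmax': np.float64(79.9), 'Bymin': np.float64(-38.2), 'B_F': 60.5}
[[0.0021, 0.0009, 0.0], [0.0016, 0.0002, 0.0], [0.0016, 0.0002, 0.0], [0.0016, 0.0001, 0.0]]
[[0.0, 0.0, -0.017], [0.0, 0.0, -0.018], [0.0, 0.0, -0.017], [0.0, 0.0, -0.018]]
[0.54, 0.54, 0.53, 0.53]
end {'C': array([71.8, -1.4]), 'th': np.float64(1.3), 'along': np.float64(88.1), 'A_cl': 23.9, 'F_cl': 35.6, 'B_cl': 0.1, 'Aymax': np.float64(36.2), 'Axmax': np.float64(84.0), 'Bymin': np.float64(-39.0), 'B_F': 59.6}
```

View pics/w12.png

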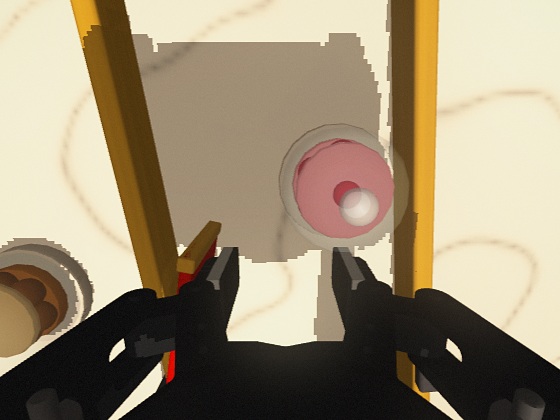

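The raspberry at (343,190) is upright and well past the gate, between the rails. The flap's edge at (210,235) is still held aside by finger A. A few mm more, then I'll back off and lift out.

Call:
play_rows(
  slide=[
    [0.0016, 0.0002, 0],
    [0.0016, 0.0002, 0],
    [0.0016, 0.0002, 0],
    [0, 0, 0],
    [-0.0025, 0, 0],
    [-0.0025, 0, 0],
    [0, 0, 0],
    [0, 0, -0.01],
    [0, 0, -0.02],
    [0, 0, -0.03],
    [0, 0, -0.03],
    [0, 0, -0.03],
    [0, 0, -0.03],
    [0, 0, 0],
    [0, 0, 0],
  ],
  turn=[
    [0, 0, -0.017],
    [0, 0, -0.018],
    [0, 0, -0.017],
    [0, 0, 0],
    [0, 0, 0],
    [0, 0, 0],
    [0, 0, 0],
    [0, 0, 0],
    [0, 0, 0],
    [0, 0, 0],
    [0, 0, 0],
    [0, 0, 0],
    [0, 0, 0],
    [0, 0, 0],
    [0, 0, 0],
  ],
  grip=[0.54, 0.54, 0.54, 0.54, 0.54, 0.54, 0.54, 0.54, 0.54, 0.54, 0.54, 0.54, 0.54, 0.54, 0.54],
)

```text
time_s: 17.1
eef_pos: [0.5926, 0.032, 0.1726]
ee_rot: [-3.141, -0.003, 0.037]
wrist_force: [-0.5, -0.8, -0.0]
finger_gap: 0.0457
gripper_force: 0.0
```

Call:
play_rows(
  slide=[
    [-0.02, 0, -0.01],
    [-0.02, 0, -0.01],
    [-0.02, 0, -0.01],
    [-0.02, 0, -0.01],
    [-0.02, 0, -0.01],
    [0, 0, 0],
    [0, 0, 0],
    [0, 0, 0],
    [0, 0, 0],
    [0, 0, 0],
    [0, 0, 0],
    [0, 0, 0],
    [0, 0, 0],
    [0, 0, 0],
    [0, 0, 0],
    [0, 0, 0],
    [0, 0, 0],
    [0, 0, 0],
    [0, 0, 0],
    [0, 0, 0],
  ],
  turn=[
    [0, 0, 0],
    [0, 0, 0],
    [0, 0, 0],
    [0, 0, 0],
    [0, 0, 0],
    [0, 0, 0],
    [0, 0, 0],
    [0, 0, 0],
    [0, 0, 0],
    [0, 0, 0],
    [0, 0, 0],
    [0, 0, 0],
    [0, 0, 0],
    [0, 0, 0],
    [0, 0, 0],
    [0, 0, 0],
    [0, 0, 0],
    [0, 0, 0],
    [0, 0, 0],
    [0, 0, 0],
  ],
  grip=[0.54, 0.54, 0.54, 0.54, 0.54, 0.54, 0.54, 0.54, 0.54, 0.54, 0.54, 0.54, 0.54, 0.54, 0.54, 0.54, 0.54, 0.54, 0.54, 0.54],
)

```text
time_s: 19.1
eef_pos: [0.4922, 0.028, 0.2209]
ee_rot: [-3.142, -0.0, 0.037]
wrist_force: [-0.3, -0.1, 0.4]
finger_gap: 0.0463
gripper_force: 0.0
```

Call:
play_rows(
  slide=[
    [0, 0, 0],
    [0, 0, 0],
    [0, 0, 0],
    [0, 0, 0],
    [0, 0, 0],
    [0, 0, 0],
    [0, 0, 0],
    [0, 0, 0],
    [0, 0, 0],
    [0, 0, 0],
    [0, 0, 0],
    [0, 0, 0],
    [0, 0, 0],
    [0, 0, 0],
    [0, 0, 0],
    [0, 0, 0],
    [0, 0, 0],
    [0, 0, 0],
    [0, 0, 0],
    [0, 0, 0],
  ],
  turn=[
    [0, 0, 0],
    [0, 0, 0],
    [0, 0, 0],
    [0, 0, 0],
    [0, 0, 0],
    [0, 0, 0],
    [0, 0, 0],
    [0, 0, 0],
    [0, 0, 0],
    [0, 0, 0],
    [0, 0, 0],
    [0, 0, 0],
    [0, 0, 0],
    [0, 0, 0],
    [0, 0, 0],
    [0, 0, 0],
    [0, 0, 0],
    [0, 0, 0],
    [0, 0, 0],
    [0, 0, 0],
  ],
  grip=[0.54, 0.54, 0.54, 0.54, 0.54, 0.54, 0.54, 0.54, 0.54, 0.54, 0.54, 0.54, 0.54, 0.54, 0.54, 0.54, 0.54, 0.54, 0.54, 0.54],
)

```text
time_s: 21.1
eef_pos: [0.4922, 0.028, 0.2209]
ee_rot: [3.142, -0.0, 0.037]
wrist_force: [0.1, -0.1, 0.3]
finger_gap: 0.0462
gripper_force: 0.0
```

```bash
python3 - <<'E'
from h import *
C,phi,L,s,c,im=look("w13");flap_angle(c,im)
hsv=cv2.cvtColor(im,cv2.COLOR_RGB2HSV).astype(int);H,S,V=hsv[...,0],hsv[...,1],hsv[...,2]
m=(((H<6)|(H>174))&(S>170)&(V>50));r,q=np.where(m)
uv=[(x,r[q==x].min()) for x in range(q.min()+3,q.max()-3,8) if (q==x).any()]
print("flap top pts in lane",[w2lane(p[:2]*1e3).round(0).tolist() for p in ray(c,uv,.059)])
E
```

```text
t 21.1 C [-35.5   5.2] z 0.2209 rot [ 3.1416 -0.      0.0368] phi 87.0 L 60.7 F [ 0.1 -0.1  0.3] q6 1.52
 blob [311.  50.] [290, 24, 45, 52, 1655] lane [105.3 -29.4]
 red [230, 159, 33, 6, 147]Traceback (most recent call last):
  File "<stdin>", line 2, in <module>
  File "h.py", line 31, in flap_angle
    w=np.array([w2lane(q[:2]*1e3) for q in ray(c,uv,z)]);th=np.arctan2(w[:,0],62-w[:,1]);rr=np.hypot(w[:,0],62-w[:,1]);k=(rr>25)&(rr<100)
                                           ~~~^^^^^^^^
  File "h.py", line 7, in ray
    d=(R.T@np.linalg.inv(K)@np.c_[uv,np.ones(len(uv))].T).T
       ~~~~~~~~~~~~~~~~~~~~^~~~~~~~~~~~~~~~~~~~~~~~~~~~~
ValueError: matmul: Input operand 1 has a mismatch in its core dimension 0, with gufunc signature (n?,k),(k,m?)->(n?,m?) (size 1 is different from 3)
```

Call:
play_rows(
  slide=[
    [0, 0, 0],
    [0, 0, 0],
    [0, 0, 0],
    [0, 0, 0],
    [0, 0, 0],
    [0, 0, 0],
    [0, 0, 0],
    [0, 0, 0],
    [0, 0, 0],
    [0, 0, 0],
    [0, 0, 0],
    [0, 0, 0],
    [0, 0, 0],
    [0, 0, 0],
    [0, 0, 0],
  ],
  turn=[
    [0, 0, 0],
    [0, 0, 0],
    [0, 0, 0],
    [0, 0, 0],
    [0, 0, 0],
    [0, 0, 0],
    [0, 0, 0],
    [0, 0, 0],
    [0, 0, 0],
    [0, 0, 0],
    [0, 0, 0],
    [0, 0, 0],
    [0, 0, 0],
    [0, 0, 0],
    [0, 0, 0],
  ],
  grip=[0.54, 0.54, 0.54, 0.54, 0.54, 0.54, 0.54, 0.54, 0.54, 0.54, 0.54, 0.54, 0.54, 0.54, 0.54],
)

```text
time_s: 22.65
eef_pos: [0.4922, 0.028, 0.2209]
ee_rot: [3.142, 0.0, 0.037]
wrist_force: [-0.7, 0.8, -0.5]
finger_gap: 0.0462
gripper_force: 0.0
```

```bash
python3 - <<'E'
from h import *
C,phi,L,s,c,im=look("w14")
def red(im,lo=140):
    hsv=cv2.cvtColor(im,cv2.COLOR_RGB2HSV).astype(int);H,S,V=hsv[...,0],hsv[...,1],hsv[...,2]
    return ((H<7)|(H>174))&(S>lo)&(V>40)
m=red(im);m[:100]=0;m[220:]=0;r,q=np.where(m)
cols=[x for x in np.unique(q) if (q==x).sum()>=3][::10]
uv=[(x,np.median(r[q==x])) for x in cols]
print("flap mid-pixels cast at 59 mm, lane",[w2lane(p[:2]*1e3).round(0).tolist() for p in ray(c,uv,.059)])
k=get_calibration("scene");im2=capture("scene");im0=cv2.imread("pics/scene0.png")[:,:,::-1]
for i in(im0,im2):
    a=red(i,170)[180:230,260:320];r,q=np.where(a);print("scene red bbox",q.min()+260,q.max()+260,r.min()+180,r.max()+180,a.sum())
df=cv2.absdiff(im0,im2).max(2)>60;n,_,st,_=cv2.connectedComponentsWithStats(df.astype(np.uint8));print("scene changes",[x.tolist() for x in st[1:] if x[4]>15])
E
```

```text
t 22.65 C [-35.5   5.2] z 0.2209 rot [3.1416e+00 1.0000e-04 3.6800e-02] phi 86.9 L 60.7 F [-0.7  0.8 -0.5] q6 1.52
 blob [312.  51.] [290, 24, 45, 52, 1659] lane [105.3 -29.4]
flap mid-pixels cast at 59 mm, lane [[1.0, 60.0], [3.0, 49.0], [2.0, 39.0], [3.0, 29.0], [2.0, 19.0], [2.0, 9.0], [2.0, -1.0], [2.0, -11.0], [0.0, -21.0]]
scene red bbox 276 299 196 218 295
scene red bbox 276 299 198 218 289
scene changes [[217, 0, 11, 11, 74], [257, 0, 31, 7, 95], [340, 0, 36, 30, 717], [451, 0, 17, 21, 182], [404, 3, 46, 17, 227], [287, 6, 20, 4, 28], [317, 8, 8, 4, 20], [270, 12, 43, 30, 748], [216, 19, 12, 6, 38], [332, 27, 13, 8, 60], [378, 27, 8, 5, 23], [326, 37, 21, 10, 131], [350, 39, 27, 22, 350], [420, 38, 22, 8, 73], [284, 43, 29, 44, 780], [441, 43, 7, 5, 22], [414, 51, 31, 29, 544], [349, 63, 26, 24, 400], [273, 82, 45, 68, 1689], [408, 82, 27, 24, 460], [391, 102, 38, 25, 490], [336, 115, 16, 28, 290], [193, 119, 159, 64, 2063], [387, 119, 41, 27, 597], [352, 138, 18, 11, 74], [371, 154, 56, 25, 724], [282, 183, 77, 63, 740], [284, 188, 15, 14, 140], [244, 211, 48, 28, 718]]
```

```bash
python3 -c "
from plant import *
print(finish_job())"
```

```text
the job is handed in; nothing more can be done
None
```

The job is handed in at about 23 s: the raspberry cloche was slid upright through the gate and stands between the rails about 105 mm past it, the flap measured shut behind it, the pistachio and other items showed no sign of moving, and the arm is clear; no verdict came back.

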